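Release the ratchet board vice and park its jaw at the flag

ROBOT

A 6-joint arm with a two-finger parallel gripper is mounted at the origin on the work surface. World frame = base frame: x ahead of the robot, y to its left, z up, the work surface at z = 0. Lengths are in m, angles in rad, forces in N, time in s.
With the tool pointing down it reaches from about 0.275 to 0.75 m from the base axis. Payload 10.2 kg.
Tool frame: the origin (TCP) lies at the very end of the fingers, on their centre line; the grasp point (between the pads) lies 19 mm behind it (pinch_z is the distance from the TCP to the grasp point, in m); z points along the fingers, x is the direction in which the jaws open and shut, and the axes are right-handed (so a half turn about z gives the same grasp; the last joint's range is limited). The gripper opens to 88 mm and grips with 3 to 60 N. Pads are 18 mm wide; open, the fingers measure 123 mm over their backs; the gripper's body (75 mm by 187 mm) begins 45 mm behind the grasp point.
Start: joints at [0.906, 0.313, 1.498, -0, 1.331, -0.223], TCP at [0.224, 0.475, 0.239] pointing down, gripper open.
Joint ranges: [-2.94, 2.94], [-0.97, 2.17], [0.19, 2.56], [-1.23, 4.37], [0.02, 3.11], [-2.88, 2.88]. Speed limits (rad/s): [2.39, 2.39, 3.01, 3.14, 3.14, 3.14].

INTERFACE

Orientations are given as a unit quaternion [x, y, z, w].
In Python, from station import read_state, capture, camera_info, close_job, pinch_z gives the robot as it stands.
- The arm moves only by the tool carry_out, never from a script. Its argument "targets" is a list that holds one entry, the list of rows, each a list of 7 numbers: the shift along the tool's x, y, z in m, then the turn, a rotation vector about the tool's x, y, z in rad, then the finger opening in m, from 0 to 0.0881. A call has exactly 5 rows; each row is the pose to reach, as a shift and turn from the pose commanded when the call began, along the tool's axes at that moment; what a row does not reach only later rows make up. A row lasts 1/12 s, in which the tool goes at most 41.7 mm and 7.16 degrees, less where a joint would pass 70% of its speed; a pose out of reach is approached as far as the arm can. A call with a gripper value outside its range is refused whole. The fingers move at their own pace and stop on an object; "grip_force" is the grip in N (left out, the last holds). Time passes only in rows, so rows that repeat a pose let the fingers close, or fill a call up. It gives the time, the measured TCP pose, the force and the opening at its end, in the units of the state.
- read_state(): the state, without advancing time (a new reading comes with each control period).
- capture(name): name is "scene" or "top" or "wrist"; returns the picture (384x512x3 uint8, blue, green, red); there is no depth.
- camera_info(name): a dict with "K" (3x3 intrinsics, pixels), "dist" ([k1, k2, p1, p2, k3] as OpenCV has them; the pictures are not rectified), "R" (3x3) and "t" (3): a world point X has camera coordinates R X + t; the wrist camera has in their place "hand_eye" (4x4, takes a point from camera to tool coordinates, whose origin is the TCP and whose axes are the tool frame's). Camera axes: x right, y down, z forward; pixel columns grow to the right and rows downward; lengths in m; the calibration is good to about 2 mm. A picture is of the moment at which its call begins: read the wrist's pose just before it. camera_info takes no time and is no camera call.
- close_job(): hands the job in, once; it reports no verdict.
The state is a dict: "t": time; "q": joint angles; "joint_vel": joint speeds; "tau": joint torques, N m; "ee_pos": TCP position; "orientation": TCP orientation; "contact_force": force on the tool from outside, world axes, zero at the start; "ft_torque": the same for the moment, N m; "grip_width": finger opening in m.
Only numpy, scipy, OpenCV 4.12 (cv2) and the standard library are available. Lean on these libraries where they do the work, as an engineer would, in place of code of your own. Each camera call takes 0.05 s, during which the arm holds its last target.

TASK

Free the circuit module that is clamped in the board vice: squeeze the red pawl lever towards the black post beside it so that the pawl lifts off the ratchet, and while you hold it lifted slide the jaw carriage back along its curved rod until the white pointer stands at the yellow flag. Let go there so that the pawl drops fully into a tooth gap beside the flag and locks, and leave the module lying in the vice, the flag, the ring lamp and everything around undisturbed.

Things in the scene. Friction and masses are not known exactly. Their poses are not given: they have to be found in the camera images.
- vice: board vice, fixed: dark steel plate 10 mm thick spanning x -200..60, y -185..95 mm in its frame. Origin: at table height on the vertical axis of the arc. A curved rod (radius 140 mm, 10 mm thick, 26 mm up) runs round its -x side; inside it an arc of upward ratchet teeth (radius about 115 mm, tips 38 mm up, 5 mm deep).
- carriage (a joint): angle (rad) of the jaw carriage on the rod about the vice's vertical axis; 0 = clamped, on the vice's -x axis; grows as it backs off (counter-clockwise from above, towards the vice's -y), -0.07..1.05. Friction about 1 N; stays where left. Teeth stop it backing off at 0, 0.08, 0.16 ... (every 0.08) where the pawl is fully down; towards smaller values it ratchets freely.
- pawl (a joint): angle (rad) of the sprung pawl, worked by the red lever: 0 = fully down in a gap, over 0.13 = clear of the teeth, 0.30 = its stop (lever pushed about 12 mm towards the post, 6 to 11 N). Under clamp load it digs in: coming out it shoves the carriage about 2 mm towards the module, so let the carriage give that way. On a tooth's slope it may hang until the carriage is pushed backwards.
- flag (a joint): angle (rad) at which the yellow flag clip stands on the vice's outer edge, same scale as joint carriage: pointer and flag are exactly opposite when both are equal. Not to be moved.
- handle_grip (a point): middle between red lever and black post where to pinch them: at (-155, 5, 86) mm in the carriage frame (= vice frame turned by joint carriage about z). Both lean outwards 30 deg from vertical, along (-0.5, 0, 0.866), 14 mm broad, ending 16 mm above this point. Here outer faces: rigid post y +26 mm, lever y -16 mm (about 30 mm over both when squeezed); the lamp blocks a vertical approach.
- pointer_tip (a point): outer end of the white pointer of the carriage, 178 mm from the vice's axis, 34 mm above the table
- flag_tip (a point): inner end of the yellow flag, 182 mm from the vice's axis, 32 mm above the table
- lamp: white ring lamp with magnifier, fixed on the vice over the module: disc 194 mm across centred at (-40, -19) mm in the vice's frame, 150 to 174 mm above the table, on a post at (45, 20) mm. It overhangs to about 140 mm from the vice's axis on the handle's side.
- module: green circuit board on a 50 x 60 x 6 mm aluminium plate, loose, 70 g, clamped between the jaw bar of the carriage and a sprung rubber pad (about 8 N; the pad follows 3 mm); origin at the centre of its underside, 43 mm above the table
- spool_small: small white solder spool, 36 mm diameter, 28 mm high, standing loose on the vice's plate; origin at its underside
- spool_big: white solder spool, 66 mm diameter, 55 mm high, loose on the table
- spare_a: spare green circuit board 60 x 45 mm, loose on the table
- spare_b: spare green circuit board 50 x 70 mm, loose on the table
- driver: screwdriver 170 mm long, loose on the table
- flux: small jar, 44 mm diameter, 60 mm high, loose on the table
Not all that is in view belongs to the job. Leave any blue or pink look-alike of the module alone.

How it is judged:
By the outcome, as a careful person would: the job done as asked, in the order asked, and still so for the second after the job is handed in, with the robot touching nothing.
It also fails if it takes over 42 s, if anything falls off the work surface, if the arm or the gripper's body presses on something with over 40 N, if the wrist force passes 120 N, or if a joint passes its speed limit or range.

## Working session

There is one attempt and no reset: what is moved stays moved. The work goes in short steps, Python scripts to look and compute and a tool call to move; the robot and the scene stay as the last step left them, time stands still between calls to the robot, and variables do not carry over. Pictures are saved under pics/ and viewed, and the job is handed in when it is done.

Besides the shell and the picture viewer there is one more tool, called after ">>>" by a JSON object that holds its "method" and its "body", one argument or row to a line. carry_out: Moves the arm, as the interface text tells. Its arguments: {"type":"object","properties":{"targets":{"type":"array","items":{"type":"array","items":{"type":"array","items":{"type":"number"}}}},"grip_force":{"type":"number"}},"required":["targets"]}

```bash
ls; mkdir -p pics
python3 - <<'E'
from station import *
import cv2,json
print(read_state()); print(pinch_z if not callable(pinch_z) else pinch_z())
for n in ("scene","top","wrist"):
    im=capture(n); cv2.imwrite(f"pics/{n}0.png",im); print(n,camera_info(n))
E
```

```text
pics
{'t': 0.0, 'q': array([ 9.05593901e-01,  3.13445386e-01,  1.49837773e+00,  1.66230314e-05,
        1.33099552e+00, -2.23419704e-01]), 'joint_vel': array([ 0.0007438 , -0.00030845,  0.00045267,  0.00065525, -0.00172976,
        0.00137515]), 'tau': array([ 1.00867910e-03, -4.02204430e+01, -2.52276707e+01,  6.96311239e-02,
        3.51493817e-02, -5.22959851e-05]), 'ee_pos': array([0.22433965, 0.47440681, 0.23818577]), 'orientation': array([ 8.44853464e-01,  5.34997429e-01, -5.80377266e-04,  1.97445048e-04]), 'contact_force': array([-0.19715208,  0.36661229, -0.10389496]), 'ft_torque': array([ 0.01733716, -0.00099549,  0.02499122]), 'grip_width': 0.0880207549240596}
0.0187
scene {'K': array([[408.61657076,   0.        , 247.83209767],
       [  0.        , 408.61657076, 195.47288167],
       [  0.        ,   0.        ,   1.        ]]), 'dist': array([0.0141429, 0.       , 0.       , 0.       , 0.       ]), 'R': array([[-0.50840677,  0.86109534,  0.00611312],
       [ 0.48798839,  0.29395206, -0.82186344],
       [-0.70949975, -0.4148578 , -0.56965174]]), 't': array([ 0.23632722, 
[... 373 characters left out ...]
],
       [ 0.06446144,  0.01893464, -0.99774055]]), 't': array([0.04975987, 0.5321629 , 1.38921715])}
wrist {'K': array([[309.06748763,   0.        , 257.13065727],
       [  0.        , 309.06748763, 187.66767242],
       [  0.        ,   0.        ,   1.        ]]), 'dist': array([0.02184703, 0.        , 0.        , 0.        , 0.        ]), 'hand_eye': array([[ 9.99999388e-01, -1.08203262e-03,  2.31262721e-04,
         1.12484904e-03],
       [ 9.83278168e-04,  9.64878009e-01,  2.62696518e-01,
        -6.66490916e-02],
       [-5.07386514e-04, -2.62696130e-01,  9.64878483e-01,
        -1.45129945e-01],
       [ 0.00000000e+00,  0.00000000e+00,  0.00000000e+00,
         1.00000000e+00]])}
```

View pics/scene0.png

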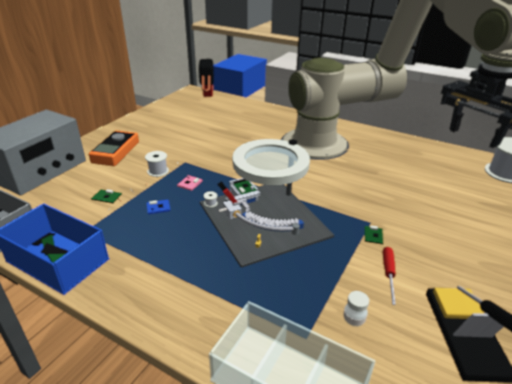

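View pics/top0.png

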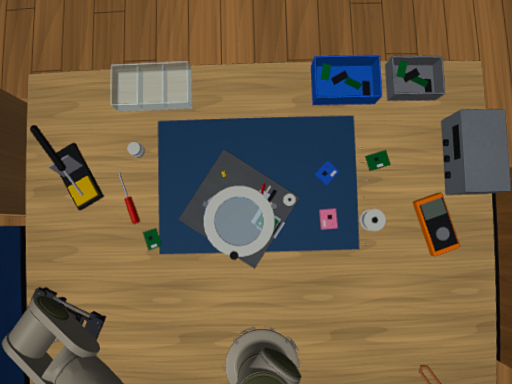

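View pics/wrist0.png

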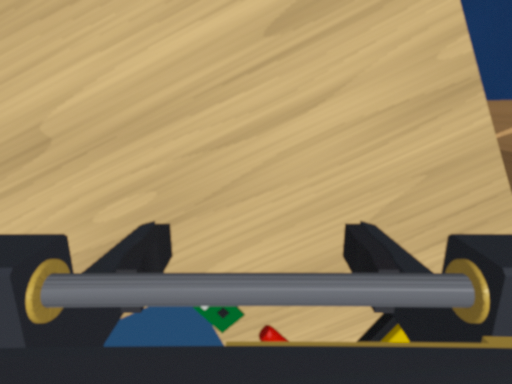

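Run:
```python
import cv2
a=cv2.imread('pics/top0.png')[140:275,170:310]; cv2.imwrite('pics/topz.png',cv2.resize(a,None,fx=5.5,fy=4.4 if 0 else 5.5,interpolation=cv2.INTER_CUBIC)[:600*2][:,:] if 0 else cv2.resize(a,None,fx=4.4,fy=4.4,interpolation=cv2.INTER_CUBIC))
a=cv2.imread('pics/scene0.png')[130:270,190:345]; cv2.imwrite('pics/scenez.png',cv2.resize(a,None,fx=4.2,fy=4.2,interpolation=cv2.INTER_CUBIC))
```

```text
(no output)
```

View pics/topz.png

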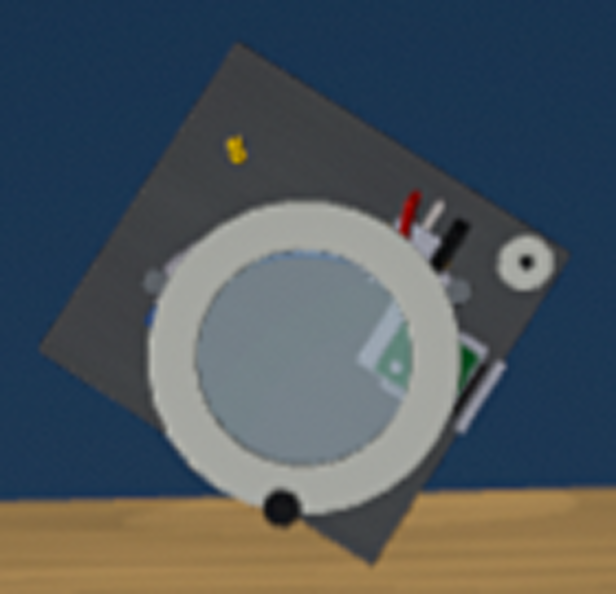

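View pics/scenez.png

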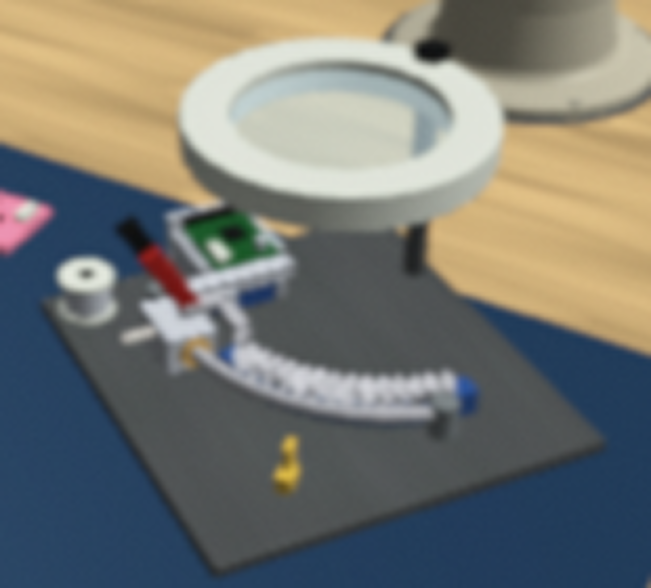

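```bash
cat > h.py <<'E'
import numpy as np, cv2
from station import *
from scipy.spatial.transform import Rotation as Ro
from scipy.optimize import least_squares
def cam(n,st=None):
    c=camera_info(n); K,d=c['K'],c['dist']
    if n=='wrist':
        H=c['hand_eye']; Rt=Ro.from_quat(st['orientation']).as_matrix()
        Rwc=Rt@H[:3,:3]; o=Rt@H[:3,3]+st['ee_pos']
        return K,d,Rwc.T,-Rwc.T@o
    return K,d,c['R'],c['t']
def proj(C,X):
    K,d,R,t=C; return cv2.projectPoints(np.atleast_2d(np.asarray(X,float)),cv2.Rodrigues(R)[0],t,K,d)[0].reshape(-1,2)
def ray(C,uv):
    K,d,R,t=C; n=cv2.undistortPoints(np.float64(uv).reshape(-1,1,2),K,d).reshape(-1,2)
    return -R.T@t,(np.c_[n,np.ones(len(n))]@R)
def onz(C,uv,z):
    o,D=ray(C,uv); return o+D*((z-o[2])/D[:,2])[:,None]
def tri(C1,u1,C2,u2):
    o1,d1=ray(C1,[u1]);o2,d2=ray(C2,[u2]);d1,d2=d1[0],d2[0]
    s=np.linalg.lstsq(np.c_[d1,-d2],o2-o1,rcond=None)[0]
    a,b=o1+s[0]*d1,o2+s[1]*d2
    return (a+b)/2,np.linalg.norm(a-b)
VC=np.array([[-200,-185],[-200,95],[60,95],[60,-185]])/1e3
def v2w(p,xy,z): # p=x,y,th
    c,s=np.cos(p[2]),np.sin(p[2]); P=np.atleast_2d(xy)@np.array([[c,s],[-s,c]])+p[:2]
    return np.c_[P,np.full(len(P),z)]
def fitplate(obs): # list of (C,uv4)
    X=onz(*[obs[0][0],obs[0][1]],0.01); e=X[1]-X[0]; th=np.arctan2(e[1],e[0])-np.pi/2
    c0=X.mean(0)[:2]; p0=np.r_[c0-v2w([0,0,th],[VC.mean(0)],0)[0,:2],th]
    f=lambda p:np.concatenate([(proj(C,v2w(p,VC[m],0.01))-uv[m]).ravel() for C,uv,m in [(o[0],np.array(o[1],float),np.array(o[2])) for o in obs]])
    r=least_squares(f,p0); return r.x,r.fun
E
cat > a.py <<'E'
from h import *
im=cv2.imread('pics/top0.png'); hsv=cv2.cvtColor(im,cv2.COLOR_BGR2HSV)
sub=np.zeros(im.shape[:2],bool); sub[140:275,170:310]=1
# plate: gray dark
m=((hsv[...,1]<60)&(hsv[...,2]<110)&sub).astype(np.uint8)
m=cv2.morphologyEx(m,cv2.MORPH_CLOSE,np.ones((3,3)))
cs=max(cv2.findContours(m,0,cv2.CHAIN_APPROX_NONE)[0],key=cv2.contourArea)
h=cv2.convexHull(cs); print(cv2.contourArea(h)); q=cv2.approxPolyDP(h,6,True).reshape(-1,2); print(q)
C=cam('top')
tc=np.array([[238,42],[568,255],[373,565],[40,350]])/4.4+[170-.4,140-.4]
S=cam('scene')
sc=np.array([[217,572],[42,303],[0,0],[605,440]])/4.2+[190-.4,130-.4]
p,r=fitplate([(C,tc,[0,1,2,3])]); print(p,r)
p,r=fitplate([(C,tc,[0,1,2,3]),(S,sc,[0,1,3])]); print(p,np.degrees(p[2]),r.round(1))
for th in [0]:
  print('lamp',proj(C,v2w(p,[[-.04,-.019]],.174)),'post',proj(C,v2w(p,[[.045,.02]],.174)))
y=((hsv[...,0]>20)&(hsv[...,0]<32)&(hsv[...,1]>170)&(hsv[...,2]>120)&sub).astype(np.uint8);y[260:]=0
n,l,s,c=cv2.connectedComponentsWithStats(y);print(s,c)
def ang(w): 
    d=np.array(w)[:2]-p[:2]; c_,s_=np.cos(p[2]),np.sin(p[2]); v=np.array([c_*d[0]+s_*d[1],-s_*d[0]+c_*d[1]]); return v, np.arctan2(-v[1],-v[0]),np.hypot(*v)
for k in range(1,n): print('flag',ang(onz(C,[c[k]],.02)[0]))
for a in np.arange(0.,1.,.1): print(round(a,1),proj(C,v2w(p,[[-.182*np.cos(a),-.182*np.sin(a)]],.032)),proj(S,v2w(p,[[-.182*np.cos(a),-.182*np.sin(a)]],.032)))
print('pointer',ang(onz(C,np.array([[438,204]])/4.4+[169.6,139.6],.034)[0]))
print('fscene',ang(onz(S,np.array([[290,438]])/4.2+[189.6,129.6],.03)[0]))
print('pscene',ang(onz(S,np.array([[124,338]])/4.2+[189.6,129.6],.034)[0]))
E
python3 a.py
```

```text
8135.0
[[223 150]
 [298 197]
 [279 251]
 [254 267]
 [179 219]]
[ 0.40170291  0.05963968 -3.73626111] [-0.25882166 -0.44485819  1.13583622 -0.38052647 -0.07941185  0.70480344
 -0.81216659  0.09070432]
[ 0.40238105  0.06071733 -3.73316425] -213.89455565987186 [-0.9 -0.6  0.7 -0.8 -0.3  0.4 -1.2  0.1 -0.6 -0.9 -0.7 -0.9  0.5 -0.5]
lamp [[238.25897287 220.72709972]] post [[233.53486496 254.96589156]]
[[     0      0    512    384 196590]
 [   222    171      4      6     18]] [[255.50294522 191.50163793]
 [223.33333333 173.61111111]]
flag (array([-0.13444561, -0.14018892]), np.float64(0.8063076826227511), np.float64(0.19423840307602983))
0.0 [[270.36950035 184.62927484]] [[217.31630908 211.40131358]]
0.1 [[265.14638988 181.68485576]] [[220.28186567 215.13705658]]
0.2 [[259.65997497 179.2771458 ]] [[223.94769595 218.74189554]]
0.3 [[253.96484441 177.42911372]] [[228.29255263 222.16574191]]
0.4 [[248.11746144 176.15820423]] [[233.28277474 225.35819437]]
0.5 [[242.17561777 175.47620405]] [[238.87182696 228.26973758]]
0.6 [[236.19788193 175.38916005]] [[245.00027122 230.8530657 ]]
0.7 [[230.24304638 175.89734889]] [[251.5962345  233.06447583]]
0.8 [[224.36957751 176.9952972 ]] [[258.57640989 234.86526229]]
0.9 [[218.63507265 178.67185136]] [[265.84759306 236.22303399]]
pointer (array([-0.17641283, -0.00093672]), np.float64(0.005309766082475905), np.float64(0.17641531243473832))
fscene (array([-0.1238736 , -0.12524116]), np.float64(0.7908877887989547), np.float64(0.17615339114667608))
pscene (array([-0.17646955,  0.00085681]), np.float64(-0.00485525143154177), np.float64(0.17647162867285993))
```

```bash
cat >> h.py <<'E'
P=np.array([0.40238,0.06072,-3.73316])
def carr(a,xyz): # carriage frame mm -> world
    R=Ro.from_euler('z',P[2]+a).as_matrix(); return R@(np.array(xyz,float)/1e3)+[P[0],P[1],0]
def Rtool(a,tilt): # tool x=-carriage y ; z=inward-down
    t=np.radians(tilt); z=np.array([np.sin(t),0,-np.cos(t)]); x=np.array([0,-1,0.]); y=np.cross(z,x)
    return Ro.from_euler('z',P[2]+a).as_matrix()@np.c_[x,y,z]
def rel(pos,R,st=None):
    st=st or read_state(); Rt=Ro.from_quat(st['orientation'])
    return (Rt.inv().apply(np.array(pos)-st['ee_pos'])).round(4),(Rt.inv()*Ro.from_matrix(R)).as_rotvec().round(4)
def target(a,y,back,tilt=40,up=0): # grasp point at handle_grip w/ carriage y (mm), backed off along tool by mm
    R=Rtool(a,tilt); G=carr(a,[-155,y,86+up]); return G+R[:,2]*(0.0187-back/1e3),R
E
python3 - <<'E'
from h import *
p,R=target(0,5,120); print(p,R)
w=np.array([p[0]+.02,p[1]+.05,.32]); print(w,rel(w,R))
E
```

```text
[ 0.58230152 -0.06617992  0.1636003 ] [[ 0.55766271  0.63586871 -0.5335572 ]
 [ 0.83006765 -0.42719442  0.35845868]
 [ 0.         -0.64278761 -0.76604444]]
[ 0.60230152 -0.01617992  0.32      ] (array([-0.282 ,  0.5514, -0.0815]), array([0.6967, 0.0531, 0.1433]))
```

>>> {"method": "carry_out", "body": {
  "targets": [
    [[-0.01,0.02,-0.02,0.05,0.004,0.01,0.088],[-0.025,0.05,-0.035,0.15,0.012,0.03,0.088],[-0.04,0.08,-0.05,0.25,0.02,0.05,0.088],[-0.057,0.112,-0.06,0.35,0.027,0.07,0.088],[-0.075,0.146,-0.065,0.45,0.034,0.09,0.088]]
  ]
}}

```text
t: 0.57
ee_pos: [0.3251, 0.3434, 0.3056]
orientation: [0.846, 0.483, -0.104, -0.2]
contact_force: [1.4, 1.4, 0.4]
grip_width: 0.0881
```

Run:
```python
from h import *
s=read_state();print(s['t'],s['ee_pos'],s['q'].round(2),s['contact_force'])
p,R=target(0,5,120); w=np.array([p[0]+.02,p[1]+.05,.32]); print(w,rel(w,R))
```

```text
0.5667 [0.32507577 0.34336039 0.30563029] [ 0.37  0.24  1.49  0.36  1.69 -0.68] [1.42050488 1.44568662 0.42969202]
[ 0.60230152 -0.01617992  0.32      ] (array([-0.1672,  0.3716, -0.2007]), array([0.2433, 0.0158, 0.0559]))
```

>>> {"method": "carry_out", "body": {
  "targets": [
    [[-0.014,0.031,-0.02,0.06,0.004,0.015,0.088],[-0.028,0.062,-0.036,0.12,0.008,0.03,0.088],[-0.042,0.093,-0.052,0.18,0.012,0.042,0.088],[-0.056,0.124,-0.068,0.24,0.016,0.055,0.088],[-0.07,0.156,-0.085,0.243,0.016,0.056,0.088]]
  ]
}}

```text
t: 0.98
ee_pos: [0.4421, 0.1911, 0.3102]
orientation: [0.83, 0.44, -0.163, -0.302]
contact_force: [1.1, 0.4, 0.5]
grip_width: 0.0878
```

Run:
```python
from h import *
s=read_state();print(s['t'],s['ee_pos'],s['q'].round(2),s['contact_force'])
p,R=target(0,5,120); w=np.array([p[0]+.02,p[1]+.03,.25]); print(w,rel(w,R))
```

```text
0.9833 [0.44212325 0.19107684 0.31018853] [-0.02  0.44  1.29  0.39  2.01 -0.94] [1.13912743 0.42997722 0.5314665 ]
[ 0.60230152 -0.03617992  0.25      ] (array([-0.0983,  0.238 , -0.121 ]), array([-0.0017,  0.0025, -0.0057]))
```

>>> {"method": "carry_out", "body": {
  "targets": [
    [[-0.013,0.032,-0.016,0,0,0,0.088],[-0.026,0.064,-0.032,0,0,0,0.088],[-0.039,0.096,-0.048,0,0,0,0.088],[-0.053,0.128,-0.064,0,0,0,0.088],[-0.066,0.16,-0.08,0,0,-0.005,0.088]]
  ]
}}

```text
t: 1.4
ee_pos: [0.5494, 0.0396, 0.27]
orientation: [0.829, 0.443, -0.161, -0.3]
contact_force: [0.7, -0.1, -0.0]
grip_width: 0.0877
```

>>> {"method": "carry_out", "body": {
  "targets": [
    [[-0.012,0.026,-0.014,0,0,0,0.088],[-0.024,0.052,-0.028,0,0,0,0.088],[-0.032,0.072,-0.038,0,0,0,0.088],[-0.032,0.076,-0.04,0,0,0,0.088],[-0.032,0.076,-0.04,0,0,0,0.088]]
  ]
}}

```text
t: 1.82
ee_pos: [0.6012, -0.0326, 0.2513]
orientation: [0.829, 0.443, -0.161, -0.301]
contact_force: [-0.5, 0.4, -0.2]
grip_width: 0.0882
```

Run:
```python
from h import *
s=read_state();print(s['t'],s['ee_pos'],s['q'].round(2),s['contact_force'])
im=capture('wrist'); cv2.imwrite('pics/w1.png',cv2.resize(im,None,fx=1.5,fy=1.5,interpolation=cv2.INTER_CUBIC)); cv2.imwrite('pics/w1r.png',im)
import pickle; pickle.dump(s,open('w1.pkl','wb'))
p,R=target(0,5,120); print(rel(p,R))
C=cam('wrist',s); print(proj(C,[carr(0,[-155,y,86]) for y in (26,5,-16)]), proj(C,[carr(0,[-178,0,34]),carr(.8,[-182,0,32])]))
```

```text
1.8167 [ 0.60119547 -0.03263103  0.25133283] [-0.32  0.88  0.7   0.22  2.23 -1.23] [-0.49100632  0.42940542 -0.21029295]
(array([-0.039 ,  0.0597,  0.0657]), array([0.0028, 0.0028, 0.0021]))
[[201.10716132 223.1588415 ]
 [220.55700102 223.15959518]
 [239.99071438 223.1664565 ]] [[228.41233437 255.03689925]
 [332.45349521 215.37618196]]
```

View pics/w1.png

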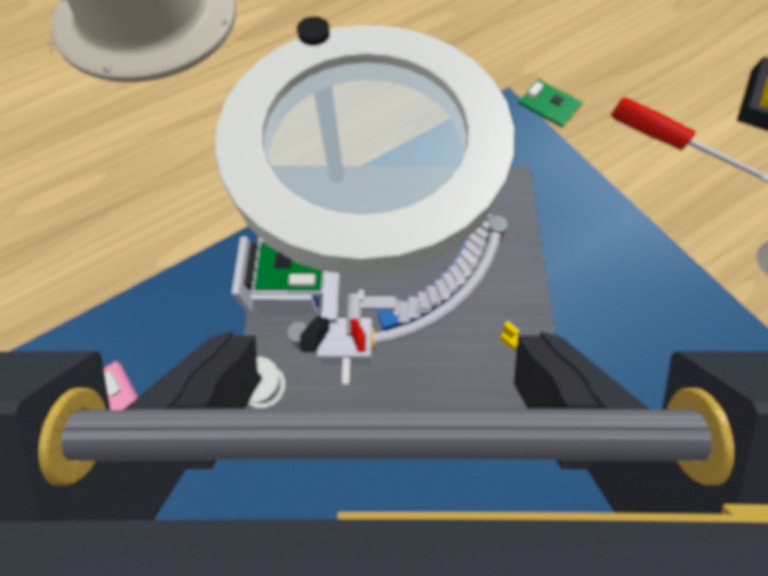

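>>> {"method": "carry_out", "body": {
  "targets": [
    [[-0.014,0.022,0.02,0,0,0,0.088],[-0.028,0.042,0.04,0.001,0.001,0.001,0.088],[-0.039,0.06,0.06,0.003,0.003,0.002,0.088],[-0.039,0.06,0.07,0.003,0.003,0.002,0.088],[-0.039,0.06,0.07,0.003,0.003,0.002,0.088]]
  ]
}}

```text
t: 2.28
ee_pos: [0.5787, -0.0636, 0.1596]
orientation: [0.829, 0.442, -0.162, -0.303]
contact_force: [-0.1, -0.5, 0.5]
grip_width: 0.0879
```

```bash
cat > look.py <<'E'
from h import *
import sys,pickle
n=sys.argv[1]; a=float(sys.argv[2]); f=float(sys.argv[3]) if len(sys.argv)>3 else .8
s=read_state();print(s['t'],s['ee_pos'],s['q'].round(2),s['contact_force'],s['grip_width'])
im=capture('wrist'); cv2.imwrite(f'pics/{n}r.png',im); cv2.imwrite(f'pics/{n}.png',cv2.resize(im,None,fx=1.5,fy=1.5,interpolation=cv2.INTER_CUBIC))
pickle.dump(s,open(n+'.pkl','wb'))
C=cam('wrist',s); print('post/mid/lever',(1.5*proj(C,[carr(a,[-155,y,86]) for y in (26,5,-16)])).round(), 'top ends',(1.5*proj(C,[carr(a,[-163,y,100]) for y in (26,5,-16)])).round(),'ptr,flag',(1.5*proj(C,[carr(a,[-178,0,34]),carr(f,[-182,0,32])])).round(1))
E
python3 look.py w2 0; python3 -c "
from h import *
for b in (50,20,0): print(b,rel(*target(0,5,b)))"
```

```text
2.2833 [ 0.57872874 -0.06361481  0.15961271] [-0.37  0.89  0.91  0.16  2.02 -1.33] [-0.1406735  -0.45480723  0.47036249] 0.0879474774306918
post/mid/lever [[344. 285.]
 [383. 285.]
 [422. 285.]] top ends [[341. 288.]
 [383. 288.]
 [424. 288.]] ptr,flag [[391.4 353.4]
 [586.2 280. ]]
50 (array([-0.0005,  0.0012,  0.066 ]), array([0.    , 0.0007, 0.0012]))
20 (array([-0.0005,  0.0012,  0.096 ]), array([0.    , 0.0007, 0.0012]))
0 (array([-0.0005,  0.0012,  0.116 ]), array([0.    , 0.0007, 0.0012]))
```

View pics/w2.png

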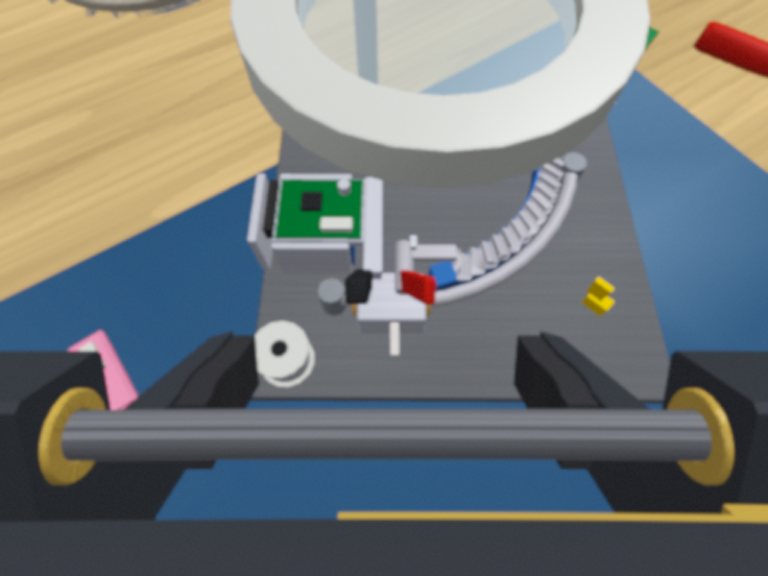

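```bash
cat > m.py <<'E'
from h import *
import pickle
def blob(n,box,kind):
    im=cv2.imread(f'pics/{n}r.png');h=cv2.cvtColor(im,cv2.COLOR_BGR2HSV);H,S,V=[h[...,i].astype(int) for i in range(3)]
    m={'red':((H<8)|(H>172))&(S>150)&(V>80),'yel':(H>20)&(H<35)&(S>150)&(V>90),'wht':(S<25)&(V>175),'blk':(V<45)}[kind].astype(np.uint8)
    b=np.zeros_like(m);x0,y0,x1,y1=[int(v/1.5) for v in box];b[y0:y1,x0:x1]=m[y0:y1,x0:x1]
    ys,xs=np.nonzero(b);return b,xs,ys
def car(w):
    return Ro.from_euler('z',P[2]).inv().apply(np.array(w)-[P[0],P[1],0])*1e3
if __name__=='__main__':
    C=[cam('wrist',pickle.load(open(f'w{i}.pkl','rb'))) for i in (1,2)]
    for k,b1,b2 in [('red',(340,310,375,360),(395,260,445,310)),('yel',(490,310,525,355),(575,270,620,320)),('blk',(295,310,330,355),(340,262,376,305))]:
        c=[]
        for n,b in(('w1',b1),('w2',b2)):
            _,x,y=blob(n,b,k);c.append(np.array([x.mean(),y.mean()]));print(k,n,len(x),x.min()*1.5,x.max()*1.5,y.min()*1.5,y.max()*1.5)
        w,e=tri(C[0],c[0],C[1],c[1]);v=car(w);print(k,w.round(4),'vice',v.round(1),'gap',e*1e3,'ang',np.arctan2(-v[1],-v[0]),np.hypot(v[0],v[1]))
    w,e=tri(C[0],np.array([346.5,383.5])/1.5,C[1],np.array([395,354])/1.5);v=car(w);print('ptr',v.round(1),e*1e3,np.arctan2(-v[1],-v[0]))
E
python3 m.py
python3 - <<'E'
import cv2
a=cv2.imread('pics/w2r.png')
cv2.imwrite('pics/w2a.png',cv2.resize(a[150:250,160:310],None,fx=5,fy=5,interpolation=cv2.INTER_CUBIC))
cv2.imwrite('pics/w2f.png',cv2.resize(a[160:230,360:440],None,fx=7,fy=7,interpolation=cv2.INTER_CUBIC))
E
```

```text
red w1 112 351.0 363.0 319.5 349.5
red w2 335 402.0 433.5 271.5 303.0
red [ 0.5382 -0.0134  0.0834] vice [-154.1  -14.2   83.4] gap 0.42652243274803364 ang 0.09184325478028578 154.7680461052096
yel w1 152 501.0 517.5 322.5 348.0
yel w2 315 583.5 612.0 277.5 313.5
yel [0.5928 0.103  0.0225] vice [-134.5 -141.3   22.5] gap 0.17615816741240528 ang 0.8098817327784757 195.04813162820477
blk w1 213 301.5 325.5 319.5 349.5
blk w2 240 346.5 369.0 271.5 301.5
blk [ 0.5174 -0.0398  0.0757] vice [-151.5   19.3   75.7] gap 0.02881384618804612 ang -0.1264127058013983 152.74679239060114
ptr [-177.5   -2.5   29.6] 0.7859852755044974 0.014323064112908184
```

View pics/w2a.png

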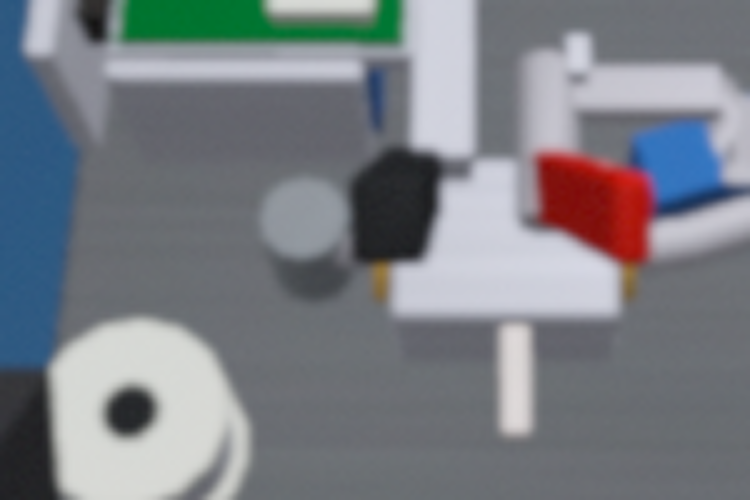

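View pics/w2f.png

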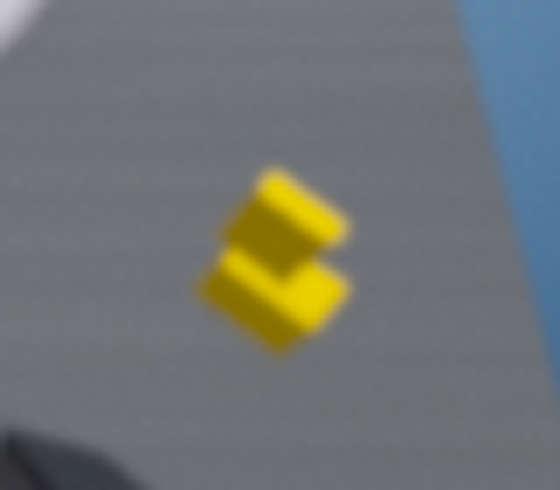

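>>> {"method": "carry_out", "body": {
  "targets": [
    [[0.001,0.001,0.03,0,0,0,0.088],[0.0015,0.001,0.06,0,0,0,0.088],[0.0015,0.001,0.085,0,0,0,0.088],[0.0015,0.001,0.09,0,0,0,0.088],[0.0015,0.001,0.09,0,0,0,0.088]]
  ]
}}

```text
t: 2.75
ee_pos: [0.5339, -0.0312, 0.0921]
orientation: [0.829, 0.443, -0.161, -0.301]
contact_force: [0.7, -0.1, 0.6]
grip_width: 0.0879
```

```bash
python3 look.py w3 0.0; python3 -c "
from h import *
for b in (20,0): print(b,rel(*target(0,3,b)))"
```

```text
2.75 [ 0.53390132 -0.0311553   0.09211421] [-0.35  0.84  1.19  0.16  1.79 -1.35] [ 0.70481077 -0.11168593  0.55573341] 0.08792349584625075
post/mid/lever [[317. 347.]
 [376. 347.]
 [435. 347.]] top ends [[310. 359.]
 [375. 359.]
 [440. 359.]] ptr,flag [[389.2 432.5]
 [657.8 323.8]]
20 (array([ 0.    , -0.0007,  0.0081]), array([ 0.0033, -0.0002,  0.0013]))
0 (array([ 0.    , -0.0008,  0.0281]), array([ 0.0033, -0.0002,  0.0013]))
```

View pics/w3.png

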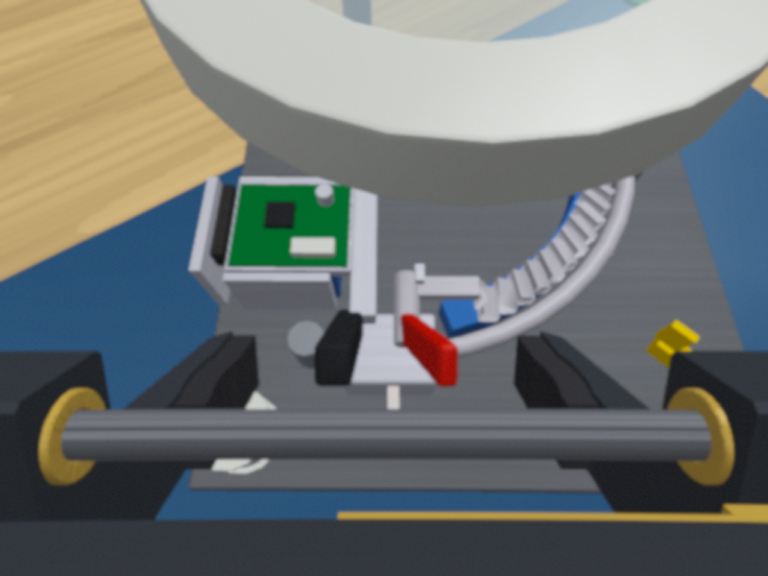

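>>> {"method": "carry_out", "body": {
  "targets": [
    [[0,-0.0005,0.012,0,0,0,0.088],[0,-0.001,0.022,0.002,0,0,0.088],[0,-0.001,0.028,0.003,0,0,0.088],[0,-0.001,0.028,0.003,0,0,0.07],[0,-0.001,0.028,0.003,0,0,0.06]]
  ],
  "grip_force": 12
}}

```text
t: 3.22
ee_pos: [0.5192, -0.022, 0.0711]
orientation: [0.829, 0.442, -0.161, -0.302]
contact_force: [0.0, -0.0, 0.8]
grip_width: 0.0769
```

```bash
python3 look.py w4 0.0; python3 -c "
from h import *
for b in (0,): print(b,rel(*target(0,3,b)))"
```

```text
3.2167 [ 0.51915066 -0.0220005   0.07114193] [-0.35  0.84  1.26  0.16  1.73 -1.36] [ 0.01373582 -0.03539171  0.80441211] 0.07691826963841741
post/mid/lever [[307. 383.]
 [377. 383.]
 [446. 383.]] top ends [[296. 401.]
 [375. 401.]
 [454. 401.]] ptr,flag [[391.5 473.6]
 [695.5 345.5]]
0 (array([ 0.0006, -0.0004, -0.0004]), array([-0.0003, -0.0007,  0.0004]))
```

View pics/w4.png

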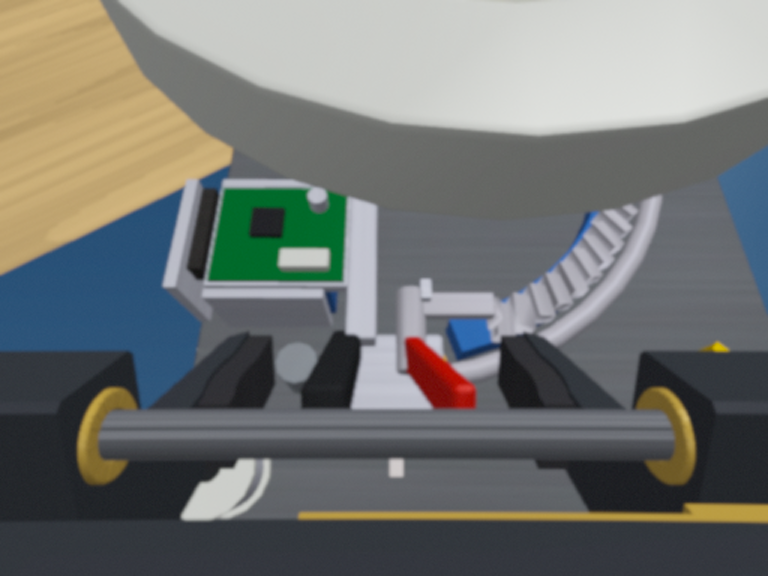

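>>> {"method": "carry_out", "body": {
  "targets": [
    [[0,0,0,0,0,0,0.055],[0,0,0,0,0,0,0.05],[0,0,0,0,0,0,0.046],[0,0,0,0,0,0,0.046],[0,0,0,0,0,0,0.046]]
  ],
  "grip_force": 12
}}

```text
t: 3.68
ee_pos: [0.5185, -0.0215, 0.0703]
orientation: [0.829, 0.442, -0.161, -0.303]
contact_force: [1.3, 1.9, 0.4]
grip_width: 0.0465
```

```bash
python3 look.py w5 0.0
```

```text
3.6833 [ 0.51845174 -0.02149296  0.0703236 ] [-0.35  0.84  1.26  0.16  1.72 -1.36] [1.33545064 1.9165035  0.37844255] 0.04650698166742122
post/mid/lever [[306. 385.]
 [376. 385.]
 [447. 385.]] top ends [[295. 404.]
 [375. 404.]
 [455. 404.]] ptr,flag [[391.4 476.2]
 [697.1 347. ]]
```

View pics/w5.png

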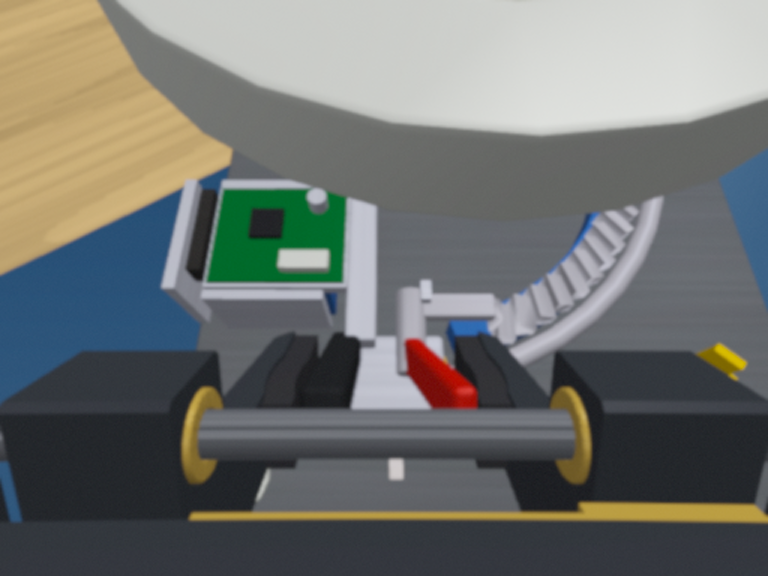

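>>> {"method": "carry_out", "body": {
  "targets": [
    [[-0.001,0,0,0,0,0,0.044],[-0.002,0,0,0,0,0,0.042],[-0.003,0,0,0,0,0,0.04],[-0.004,0,0,0,0,0,0.038],[-0.004,0,0,0,0,0,0.038]]
  ],
  "grip_force": 15
}}

```text
t: 4.15
ee_pos: [0.516, -0.025, 0.0703]
orientation: [0.829, 0.442, -0.161, -0.303]
contact_force: [2.5, 1.6, 2.6]
grip_width: 0.0379
```

```bash
python3 look.py w6 0.0; python3 -c "
from h import *
s=read_state();print(Ro.from_quat(s['orientation']).inv().apply(s['contact_force']))"
```

```text
4.15 [ 0.51598049 -0.02495485  0.07027866] [-0.35  0.84  1.27  0.16  1.72 -1.36] [2.45049812 1.62768251 2.62905823] 0.037928944461260064
post/mid/lever [[320. 385.]
 [391. 385.]
 [461. 385.]] top ends [[312. 404.]
 [391. 404.]
 [471. 404.]] ptr,flag [[402.7 476.5]
 [707.6 347.3]]
[ 2.95260606 -0.85293132 -2.96609815]
```

View pics/w6.png

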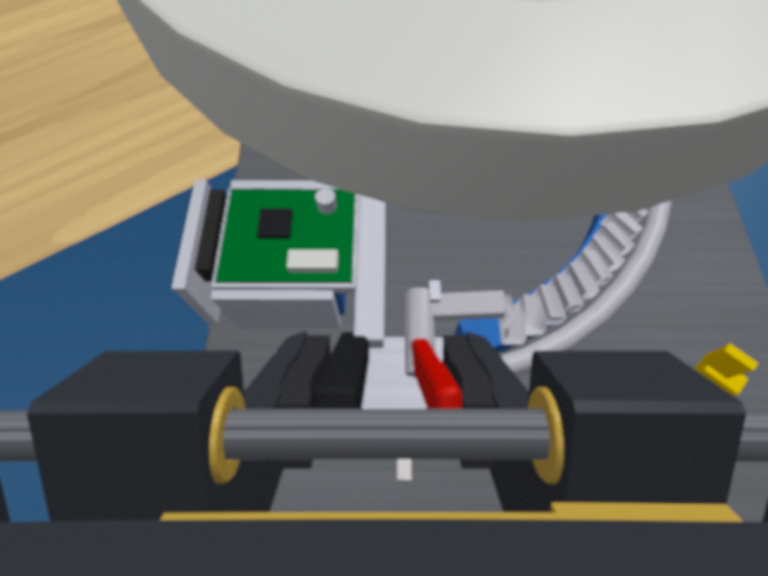

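>>> {"method": "carry_out", "body": {
  "targets": [
    [[-0.001,0,0,0,0,0,0.036],[-0.002,0,0,0,0,0,0.034],[-0.003,0,0,0,0,0,0.032],[-0.0045,0,0,0,0,0,0.03],[-0.005,0,0,0,0,0,0.029]]
  ],
  "grip_force": 18
}}

```text
t: 4.62
ee_pos: [0.5137, -0.0281, 0.0704]
orientation: [0.829, 0.442, -0.16, -0.304]
contact_force: [5.9, 9.3, 1.7]
grip_width: 0.0324
```

```bash
python3 look.py w7 0.0; python3 -c "
from h import *
s=read_state();print(Ro.from_quat(s['orientation']).inv().apply(s['contact_force']))"
```

```text
4.6167 [ 0.5137238  -0.02806493  0.07036419] [-0.36  0.83  1.28  0.15  1.72 -1.37] [5.88242654 9.32203772 1.66014606] 0.032390338817371654
post/mid/lever [[333. 386.]
 [404. 386.]
 [474. 386.]] top ends [[327. 405.]
 [406. 405.]
 [486. 405.]] ptr,flag [[412.7 476.9]
 [715.7 347.7]]
[ 9.34968348 -1.63638452 -0.74789564]
```

View pics/w7.png

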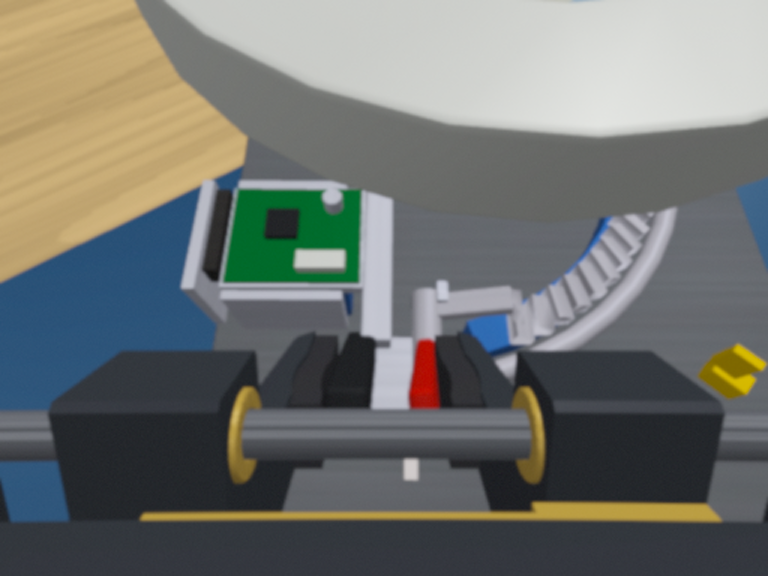

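>>> {"method": "carry_out", "body": {
  "targets": [
    [[0,0,0,0,0,0,0.028],[0,0,0,0,0,0,0.026],[0,0,0,0,0,0,0.024],[0,0,0,0,0,0,0.024],[0,0,0,0,0,0,0.024]]
  ],
  "grip_force": 20
}}

```text
t: 5.08
ee_pos: [0.5137, -0.0281, 0.0704]
orientation: [0.829, 0.442, -0.16, -0.303]
contact_force: [5.3, 6.8, 2.3]
grip_width: 0.032
```

```bash
python3 look.py w8 0.0; python3 -c "
from h import *
s=read_state();print(Ro.from_quat(s['orientation']).inv().apply(s['contact_force']))"
```

```text
5.0833 [ 0.5137084  -0.02810417  0.070372  ] [-0.36  0.83  1.28  0.15  1.72 -1.37] [5.33854386 6.79084994 2.27461515] 0.03204731495897755
post/mid/lever [[333. 386.]
 [404. 386.]
 [474. 386.]] top ends [[327. 405.]
 [406. 405.]
 [486. 405.]] ptr,flag [[412.8 476.9]
 [715.9 347.7]]
[ 8.64193767 -0.78799831 -1.74930477]
```

View pics/w8.png

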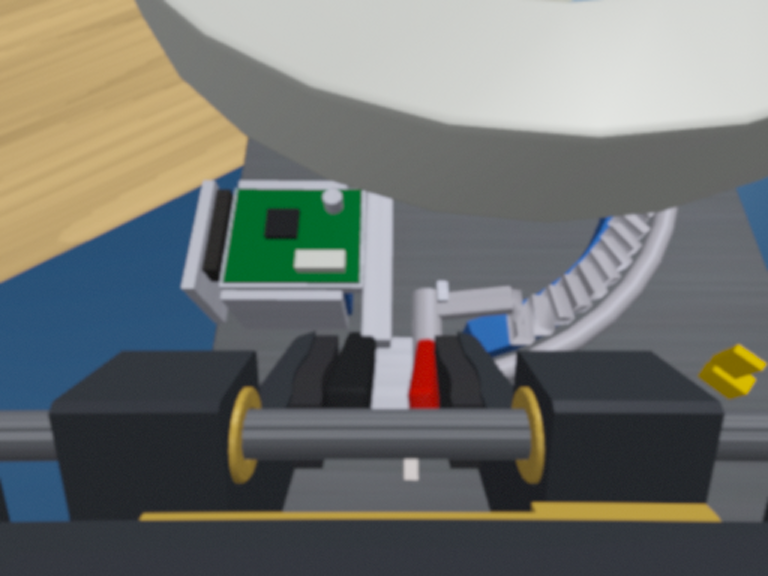

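```bash
cat > arc.py <<'E'
from h import *
def arc(das,st=None):
    st=st or read_state(); Rt=Ro.from_quat(st['orientation']); p=st['ee_pos']; c=np.r_[P[:2],p[2]]
    for da in das:
        Z=Ro.from_euler('z',da); print(round(da,3),Rt.inv().apply(Z.apply(p-c)+c-p).round(4),Rt.inv().apply([0,0,da]).round(4))
if __name__=='__main__':
    arc(np.arange(.01,.16,.01))
E
python3 arc.py
```

```text
0.01 [ 0.0014  0.0001 -0.0001] [ 0.     -0.0064 -0.0076]
0.02 [ 0.0028  0.0002 -0.0001] [ 0.0001 -0.0129 -0.0153]
0.03 [ 0.0043  0.0002 -0.0002] [ 0.0001 -0.0193 -0.0229]
0.04 [ 0.0057  0.0003 -0.0002] [ 0.0001 -0.0258 -0.0306]
0.05 [ 0.0071  0.0003 -0.0002] [ 0.0002 -0.0322 -0.0382]
0.06 [ 0.0085  0.0004 -0.0003] [ 0.0002 -0.0387 -0.0459]
0.07 [ 0.01    0.0004 -0.0003] [ 0.0002 -0.0451 -0.0535]
0.08 [ 0.0114  0.0004 -0.0003] [ 0.0002 -0.0516 -0.0612]
0.09 [ 0.0128  0.0004 -0.0003] [ 0.0003 -0.058  -0.0688]
0.1 [ 0.0142  0.0004 -0.0003] [ 0.0003 -0.0644 -0.0765]
0.11 [ 0.0157  0.0003 -0.0002] [ 0.0003 -0.0709 -0.0841]
0.12 [ 0.0171  0.0003 -0.0002] [ 0.0004 -0.0773 -0.0918]
0.13 [ 0.0185  0.0003 -0.0001] [ 0.0004 -0.0838 -0.0994]
0.14 [ 0.0199  0.0002 -0.0001] [ 0.0004 -0.0902 -0.1071]
0.15 [ 0.0213  0.0001 -0.    ] [ 0.0005 -0.0967 -0.1147]
```

>>> {"method": "carry_out", "body": {
  "targets": [
    [[0,0,0,0,0,0,0.024],[0.0014,0.0001,-0.0001,0,-0.0064,-0.0076,0.024],[0.0028,0.0002,-0.0001,0,-0.0129,-0.0153,0.024],[0.0043,0.0002,-0.0002,0,-0.0193,-0.0229,0.024],[0.0071,0.0003,-0.0002,0,-0.0322,-0.0382,0.024]]
  ],
  "grip_force": 26
}}

```text
t: 5.55
ee_pos: [0.5174, -0.0231, 0.0703]
orientation: [0.817, 0.462, -0.169, -0.299]
contact_force: [2.1, 4.0, 3.5]
grip_width: 0.0324
```

```bash
python3 look.py w9 0.03; python3 -c "
from h import *
s=read_state();print(Ro.from_quat(s['orientation']).inv().apply(s['contact_force']))"
```

```text
5.55 [ 0.51741026 -0.02314977  0.07031012] [-0.34  0.84  1.25  0.13  1.73 -1.39] [2.05452466 4.04559195 3.49718724] 0.03244066750285626
post/mid/lever [[326. 384.]
 [396. 385.]
 [467. 387.]] top ends [[318. 403.]
 [397. 404.]
 [477. 406.]] ptr,flag [[406.1 477.1]
 [708.  362.6]]
[ 5.60257126 -2.55808215 -1.96753055]
```

View pics/w9.png

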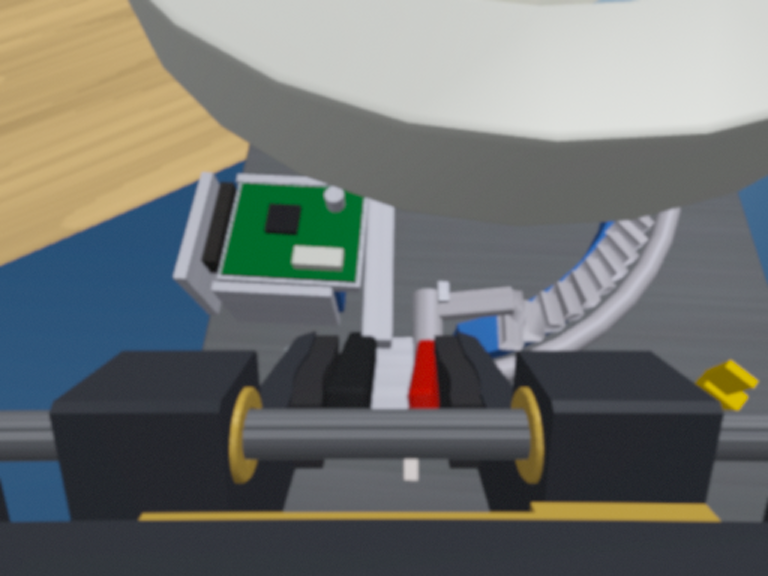

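>>> {"method": "carry_out", "body": {
  "targets": [
    [[0.0028,0.0002,-0.0001,0,-0.0129,-0.0153,0.024],[0.0057,0.0003,-0.0002,0,-0.0258,-0.0306,0.024],[0.0085,0.0004,-0.0003,0,-0.0387,-0.0459,0.024],[0.0114,0.0004,-0.0003,0,-0.0516,-0.0612,0.024],[0.0142,0.0004,-0.0003,0,-0.0644,-0.0765,0.024]]
  ]
}}

```text
t: 6.02
ee_pos: [0.5253, -0.0111, 0.0703]
orientation: [0.793, 0.504, -0.184, -0.29]
contact_force: [-0.1, 4.3, 5.5]
grip_width: 0.032
```

```bash
python3 look.py w10 0.12; python3 -c "
from h import *
s=read_state();print(Ro.from_quat(s['orientation']).inv().apply(s['contact_force']))"
```

```text
6.0167 [ 0.52533969 -0.01111869  0.07031058] [-0.29  0.87  1.21  0.1   1.76 -1.44] [-0.0898113   4.27844721  5.49142849] 0.0319536269357054
post/mid/lever [[320. 382.]
 [391. 385.]
 [461. 387.]] top ends [[311. 401.]
 [391. 403.]
 [470. 406.]] ptr,flag [[400.9 476.4]
 [682.  390.7]]
[ 3.27286355 -4.00769903 -3.53755217]
```

View pics/w10.png

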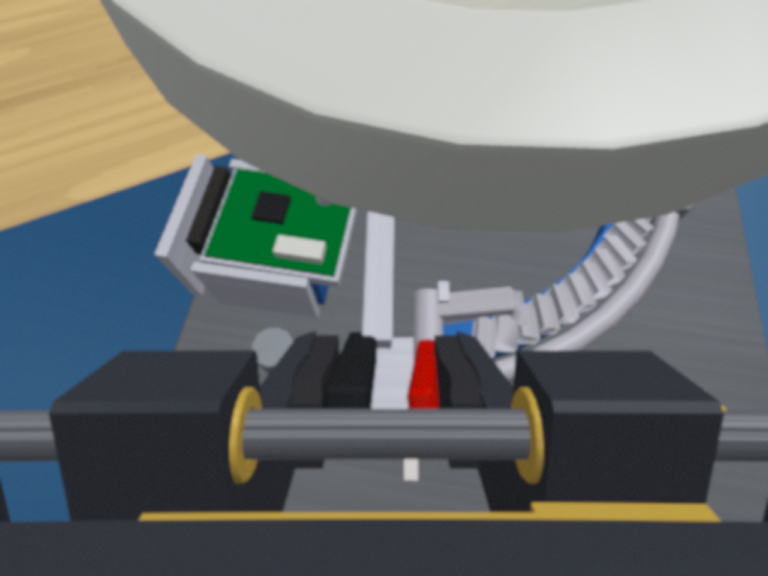

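>>> {"method": "carry_out", "body": {
  "targets": [
    [[0.0043,0,-0.0004,0,-0.0193,-0.0229,0.024],[0.0085,-0.0002,-0.001,0,-0.0387,-0.0459,0.024],[0.0128,-0.0002,-0.001,0,-0.058,-0.0688,0.024],[0.0171,-0.0003,-0.001,0,-0.0773,-0.0918,0.024],[0.0213,-0.0005,-0.0008,0,-0.0967,-0.1147,0.024]]
  ]
}}

```text
t: 6.48
ee_pos: [0.5347, 0.0082, 0.0704]
orientation: [0.753, 0.562, -0.205, -0.275]
contact_force: [1.1, 2.0, -6.2]
grip_width: 0.032
```

>>> {"method": "carry_out", "body": {
  "targets": [
    [[0.0043,0.0002,-0.0002,0,-0.0193,-0.0229,0.024],[0.0085,0.0004,-0.0003,0,-0.0387,-0.0459,0.024],[0.0128,0.0004,-0.0003,0,-0.058,-0.0688,0.024],[0.0171,0.0003,-0.0002,0,-0.0773,-0.0918,0.024],[0.0213,0.0001,0,0,-0.0967,-0.1147,0.024]]
  ]
}}

```text
t: 6.9
ee_pos: [0.541, 0.0284, 0.0705]
orientation: [0.709, 0.617, -0.225, -0.258]
contact_force: [5.6, 0.7, -10.8]
grip_width: 0.032
```

```bash
python3 look.py w11 0.42; python3 -c "
from h import *
s=read_state();print(Ro.from_quat(s['orientation']).inv().apply(s['contact_force']),s['ft_torque']); d=s['ee_pos'][:2]-P[:2]; print(np.hypot(*d),np.arctan2(d[1],d[0])-(P[2]+np.pi)%6.28318)"
```

```text
6.9 [0.54103444 0.02842176 0.07050113] [-0.16  0.92  1.1  -0.01  1.82 -1.59] [  5.57465441   0.67404443 -10.83710773] 0.03198139524229016
post/mid/lever [[322. 382.]
 [392. 384.]
 [462. 386.]] top ends [[312. 400.]
 [391. 403.]
 [471. 405.]] ptr,flag [[401.5 475.5]
 [575.9 457.2]]
[ 2.18975094 13.84525546  3.93518661] [ 0.71285912 -2.33277811 -0.57304776]
0.14236532688036355 -5.913243592049689
```

View pics/w11.png

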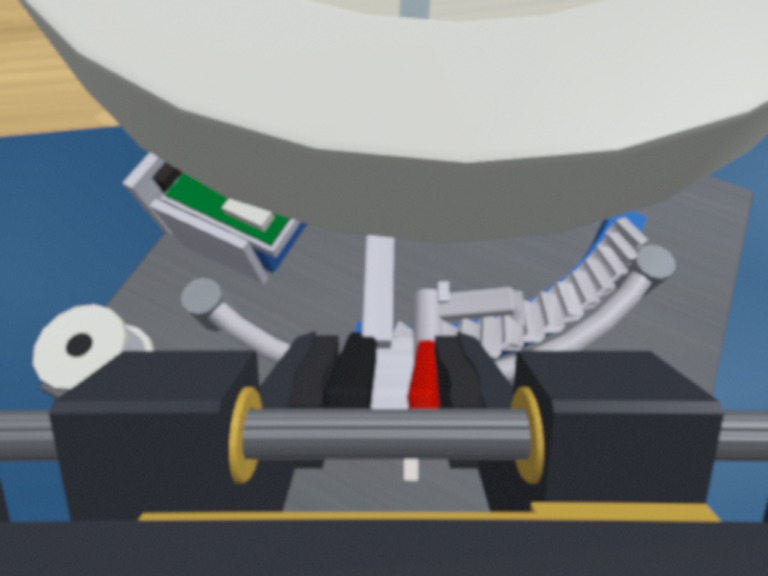

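>>> {"method": "carry_out", "body": {
  "targets": [
    [[0.0043,0.0007,0.0001,0,-0.0193,-0.0229,0.024],[0.0085,0.001,0,0,-0.0387,-0.0459,0.024],[0.0128,0.001,0,0,-0.058,-0.0688,0.024],[0.0171,0.0009,0.0001,0,-0.0773,-0.0918,0.024],[0.0213,0.0007,0.0003,0,-0.0967,-0.1147,0.024]]
  ]
}}

```text
t: 7.37
ee_pos: [0.5443, 0.0497, 0.0705]
orientation: [0.66, 0.668, -0.244, -0.241]
contact_force: [7.3, 1.9, -8.0]
grip_width: 0.032
```

```bash
python3 look.py w12 0.57; python3 -c "
from h import *
s=read_state();print(Ro.from_quat(s['orientation']).inv().apply(s['contact_force']),s['ft_torque']); d=s['ee_pos'][:2]-P[:2]; print(np.hypot(*d))"
```

```text
7.3667 [0.5443183  0.04967113 0.07050248] [-0.09  0.93  1.08 -0.07  1.83 -1.67] [ 7.32070212  1.85785739 -7.99134542] 0.03203528220779341
post/mid/lever [[322. 381.]
 [392. 383.]
 [462. 386.]] top ends [[312. 399.]
 [391. 402.]
 [471. 405.]] ptr,flag [[401.5 475.1]
 [510.1 477.2]]
[ 2.71927792 11.00418988  0.8061474 ] [ 0.9170382  -1.83638675 -0.48970239]
0.14240475487141496
```

View pics/w12.png

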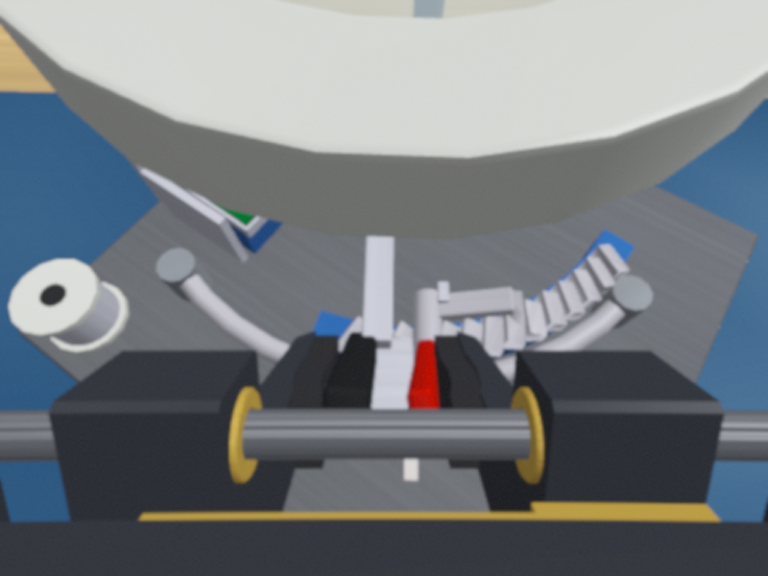

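>>> {"method": "carry_out", "body": {
  "targets": [
    [[0.0043,0.0008,-0.0002,0,-0.0193,-0.0229,0.024],[0.0085,0.001,-0.0003,0,-0.0387,-0.0459,0.024],[0.0128,0.001,-0.0003,0,-0.058,-0.0688,0.024],[0.0171,0.0009,-0.0002,0,-0.0773,-0.0918,0.024],[0.0213,0.0007,0,0,-0.0967,-0.1147,0.024]]
  ]
}}

```text
t: 7.83
ee_pos: [0.5444, 0.0711, 0.0704]
orientation: [0.608, 0.716, -0.261, -0.222]
contact_force: [3.1, 2.7, 0.3]
grip_width: 0.0319
```

```bash
python3 look.py w13 0.72
python3 - <<'E'
from h import *
s=read_state();print(Ro.from_quat(s['orientation']).inv().apply(s['contact_force']),s['ft_torque']); d=s['ee_pos'][:2]-P[:2]; print(np.hypot(*d))
for n,b,f in (('top',(140,275,170,310),4.4),('scene',(180,260,190,310),6)):
    im=capture(n); cv2.imwrite(f'pics/{n}1r.png',im); cv2.imwrite(f'pics/{n}1.png',cv2.resize(im[b[0]:b[1],b[2]:b[3]],None,fx=f,fy=f,interpolation=cv2.INTER_CUBIC))
E
```

```text
7.8333 [0.54444117 0.07106485 0.07044377] [-0.03  0.94  1.06 -0.13  1.83 -1.75] [3.08947433 2.67936115 0.26053552] 0.03187512515971809
post/mid/lever [[322. 380.]
 [392. 383.]
 [462. 385.]] top ends [[313. 399.]
 [392. 401.]
 [472. 404.]] ptr,flag [[401.8 474.6]
 [439.9 486.1]]
[ 1.92095845  3.74020133 -2.75039118] [ 0.97377049 -0.81442228 -0.47226881]
0.1424468683076736
```

View pics/w13.png

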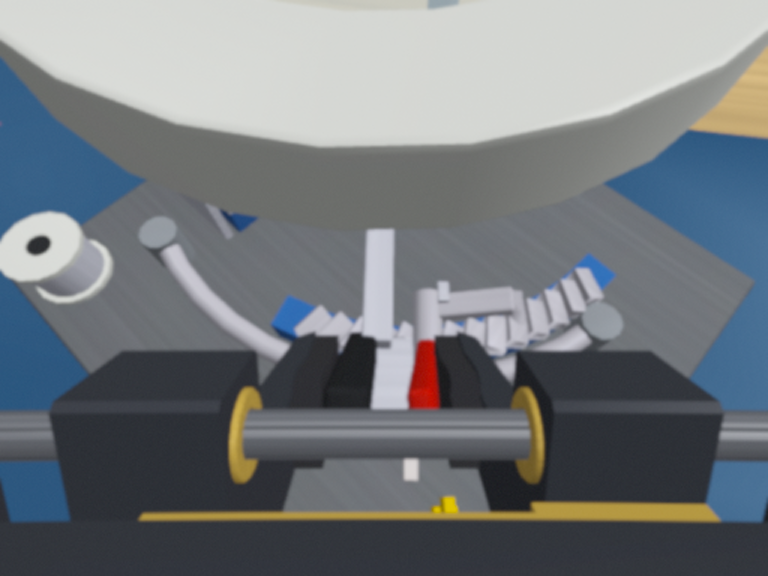

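View pics/scene1.png

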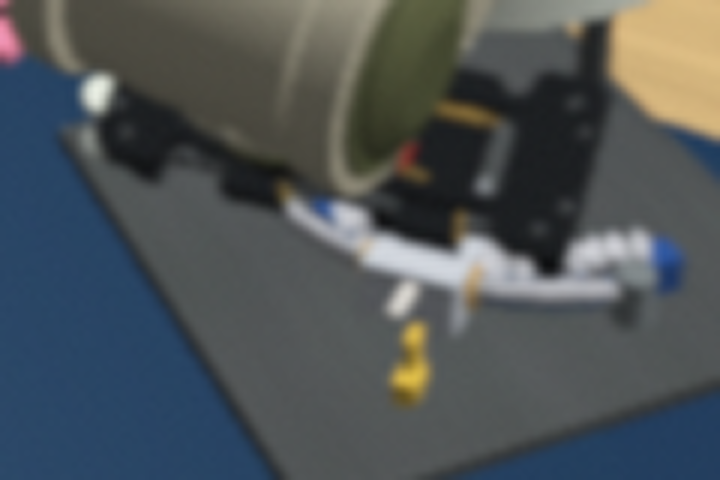

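View pics/top1.png

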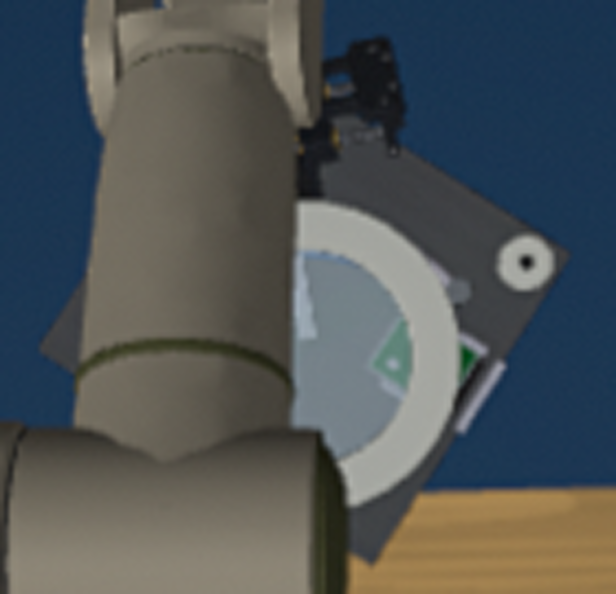

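```bash
cat > s.py <<'E'
from h import *
import sys
S=cam('scene')
for a in np.arange(.66,.88,.02):
    print(round(a,2),((proj(S,[carr(a,[-178,0,34]),carr(a,[-160,0,34]),carr(a,[-182,0,32]),carr(a,[-195,0,20])])-[189.6,179.6])*6).round(0).tolist())
E
python3 s.py
python3 - <<'E'
from h import *; import pickle
C=cam('wrist',pickle.load(open('w13.pkl','rb')))
for a in (.7,.72,.74,.76,.78,.8,.82): print(a,(1.5*proj(C,[carr(a,[-176,0,34]),carr(a,[-182,0,32])])).round(1).tolist())
E
```

```text
0.66 [[360.0, 306.0], [380.0, 282.0], [356.0, 316.0], [341.0, 357.0]]
0.68 [[368.0, 309.0], [387.0, 284.0], [364.0, 318.0], [350.0, 360.0]]
0.7 [[376.0, 311.0], [394.0, 286.0], [372.0, 321.0], [359.0, 362.0]]
0.72 [[384.0, 314.0], [401.0, 288.0], [380.0, 323.0], [367.0, 365.0]]
0.74 [[392.0, 316.0], [408.0, 290.0], [388.0, 325.0], [376.0, 367.0]]
0.76 [[400.0, 318.0], [415.0, 292.0], [397.0, 328.0], [385.0, 370.0]]
0.78 [[409.0, 320.0], [423.0, 293.0], [405.0, 330.0], [394.0, 372.0]]
0.8 [[417.0, 322.0], [430.0, 295.0], [414.0, 332.0], [404.0, 374.0]]
0.82 [[425.0, 324.0], [437.0, 297.0], [422.0, 333.0], [413.0, 376.0]]
0.84 [[434.0, 325.0], [445.0, 298.0], [431.0, 335.0], [422.0, 378.0]]
0.86 [[442.0, 327.0], [452.0, 300.0], [440.0, 337.0], [432.0, 380.0]]
0.7 [[392.7, 468.4], [391.9, 485.9]]
0.72 [[401.9, 468.9], [401.5, 486.3]]
0.74 [[411.2, 469.1], [411.1, 486.6]]
0.76 [[420.4, 469.2], [420.7, 486.6]]
0.78 [[429.7, 469.0], [430.3, 486.5]]
0.8 [[438.9, 468.6], [439.9, 486.1]]
0.82 [[448.1, 468.1], [449.5, 485.5]]
```

>>> {"method": "carry_out", "body": {
  "targets": [
    [[0.0014,0.0003,0.0001,0,-0.0064,-0.0076,0.024],[0.0028,0.0005,0.0001,0,-0.0129,-0.0153,0.024],[0.0043,0.0004,-0.0001,0,-0.0193,-0.0229,0.024],[0.0064,0.0004,-0.0002,0,-0.029,-0.0344,0.024],[0.0064,0.0004,-0.0002,0,-0.029,-0.0344,0.024]]
  ]
}}

```text
t: 8.4
ee_pos: [0.5438, 0.0775, 0.0704]
orientation: [0.592, 0.729, -0.266, -0.216]
contact_force: [2.8, 4.1, 6.2]
grip_width: 0.032
```

```bash
python3 look.py w14 0.78
python3 - <<'E'
from h import *
s=read_state();print(Ro.from_quat(s['orientation']).inv().apply(s['contact_force']),s['ft_torque']); d=s['ee_pos'][:2]-P[:2]; print(np.hypot(*d))
im=capture('scene'); cv2.imwrite('pics/scene2.png',cv2.resize(im[180:260,190:310],None,fx=6,fy=6,interpolation=cv2.INTER_CUBIC))
E
```

```text
8.4 [0.5438403  0.07752953 0.07035868] [-0.01  0.94  1.06 -0.14  1.83 -1.77] [2.84035839 4.13899631 6.2115974 ] 0.03204397050256673
post/mid/lever [[330. 382.]
 [400. 383.]
 [470. 384.]] top ends [[322. 400.]
 [401. 402.]
 [481. 403.]] ptr,flag [[408.9 474.6]
 [418.3 486.4]]
[ 3.54331073 -0.12981335 -7.79442186] [ 1.0998362  -0.09451792 -0.80945526]
0.14246012999409072
```

View pics/w14.png

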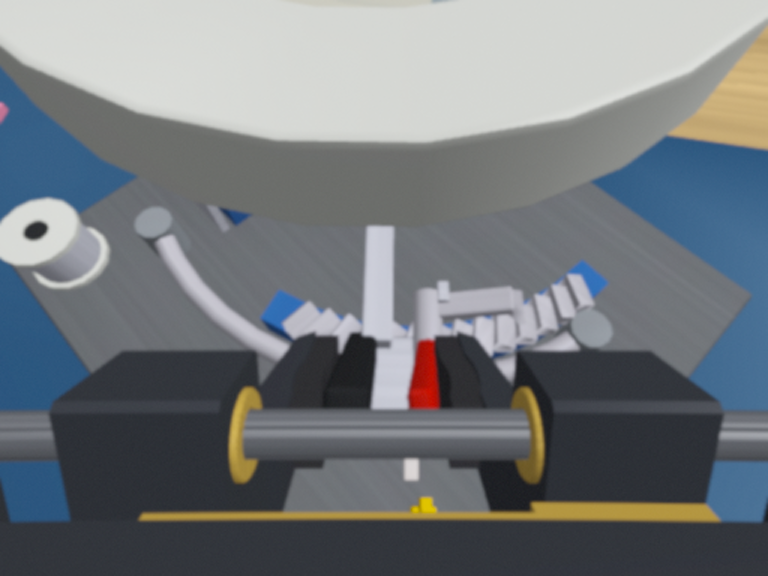

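View pics/scene2.png

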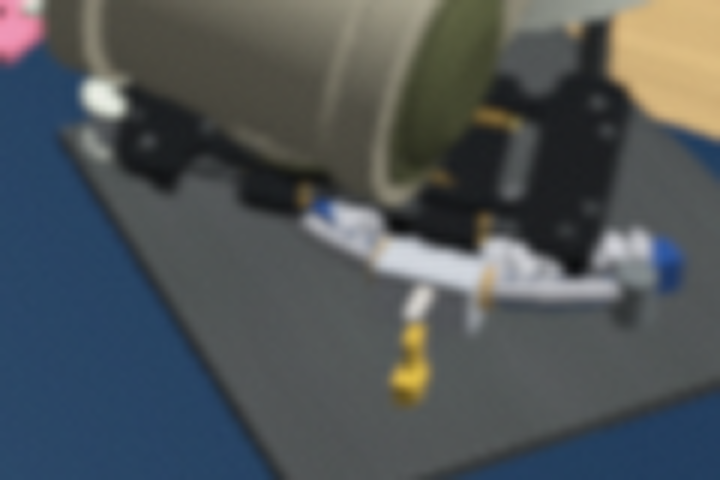

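>>> {"method": "carry_out", "body": {
  "targets": [
    [[0.0,-0.0002,-0.0002,0,0,0,0.032],[0.001,-0.0002,-0.0002,0,0,0,0.034],[0.002,-0.0002,-0.0002,0,0,0,0.036],[0.003,-0.0002,-0.0002,0,0,0,0.038],[0.004,-0.0002,-0.0002,0,0,0,0.04]]
  ]
}}

```text
t: 8.92
ee_pos: [0.543, 0.0805, 0.0701]
orientation: [0.593, 0.728, -0.266, -0.216]
contact_force: [5.2, -0.1, 2.7]
grip_width: 0.04
```

```bash
python3 look.py w15 0.78
python3 - <<'E'
from h import *
s=read_state();print(Ro.from_quat(s['orientation']).inv().apply(s['contact_force']),s['ft_torque'])
E
```

```text
8.9167 [0.54300261 0.08048178 0.07010474] [-0.    0.94  1.06 -0.14  1.83 -1.77] [ 5.23196995 -0.10105772  2.68506611] 0.04003114328040569
post/mid/lever [[319. 382.]
 [390. 383.]
 [460. 385.]] top ends [[310. 401.]
 [390. 402.]
 [469. 403.]] ptr,flag [[401.1 475.2]
 [410.6 487. ]]
[ 0.62258325  2.74832656 -3.45198884] [ 0.04835183 -0.51872017 -0.0637988 ]
```

View pics/w15.png

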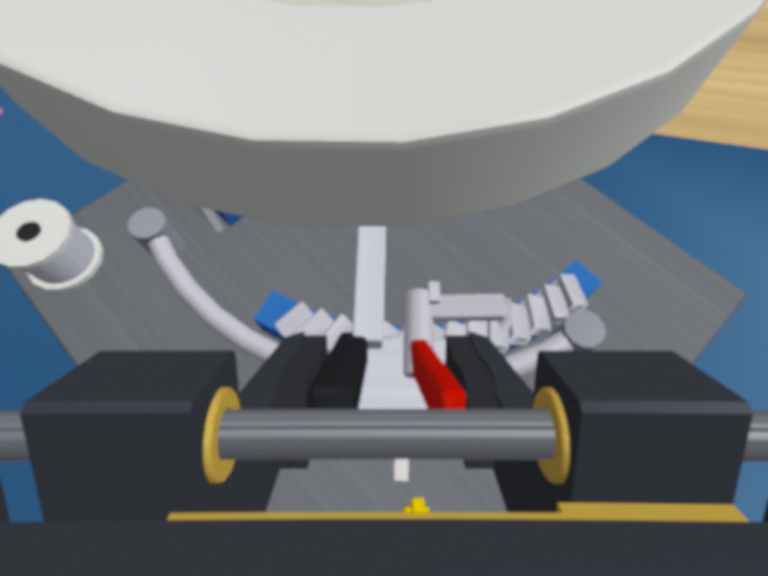

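>>> {"method": "carry_out", "body": {
  "targets": [
    [[0.001,0,0,0,0,0,0.043],[0.003,0,0,0,0,0,0.047],[0.005,0,0,0,0,0,0.05],[0.0055,0,0,0,0,0,0.05],[0.006,0,0,0,0,0,0.05]]
  ]
}}

```text
t: 9.38
ee_pos: [0.5415, 0.0866, 0.0698]
orientation: [0.593, 0.728, -0.266, -0.217]
contact_force: [0.8, -1.0, -2.0]
grip_width: 0.0501
```

```bash
python3 look.py w16 0.78
python3 - <<'E'
from h import *
s=read_state();print(Ro.from_quat(s['orientation']).inv().apply(s['contact_force']),s['ft_torque'])
E
```

```text
9.3833 [0.54145248 0.08664178 0.06984159] [ 0.    0.94  1.07 -0.13  1.83 -1.76] [ 0.80378418 -1.01135087 -1.96461391] 0.05006113255554594
post/mid/lever [[298. 383.]
 [368. 384.]
 [439. 385.]] top ends [[286. 402.]
 [366. 403.]
 [446. 404.]] ptr,flag [[384.3 476.1]
 [393.8 487.9]]
[-0.50728533  0.25715539  0.44555164] [ 0.07608946 -0.31464403  0.03107977]
```

View pics/w16.png

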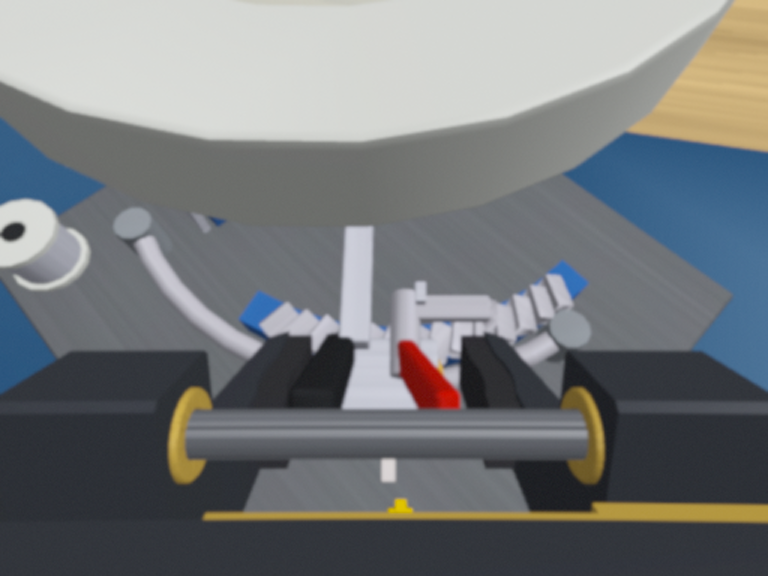

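>>> {"method": "carry_out", "body": {
  "targets": [
    [[0.0005,0,0,0,0,0,0.05],[0.001,0,0,0,0,0,0.05],[0.0015,0,0,0,0,0,0.05],[0.0018,0,0,0,0,0,0.05],[0.002,0,0,0,0,0,0.05]]
  ]
}}

```text
t: 9.85
ee_pos: [0.5413, 0.0886, 0.0701]
orientation: [0.593, 0.728, -0.266, -0.217]
contact_force: [0.9, -1.3, -0.4]
grip_width: 0.05
```

```bash
python3 look.py w17 0.80
python3 - <<'E'
from h import *
s=read_state();print(Ro.from_quat(s['orientation']).inv().apply(s['contact_force']),s['ft_torque'])
E
```

```text
9.85 [0.54134164 0.08858104 0.07009177] [ 0.01  0.94  1.06 -0.13  1.83 -1.76] [ 0.90020648 -1.26174164 -0.43055841] 0.049964058381513216
post/mid/lever [[302. 384.]
 [372. 384.]
 [443. 383.]] top ends [[291. 403.]
 [371. 403.]
 [450. 402.]] ptr,flag [[388.6 475.2]
 [388.7 487. ]]
[-1.20432209  1.06891218  0.40590503] [ 0.01816141 -0.51810642  0.11939522]
```

View pics/w17.png

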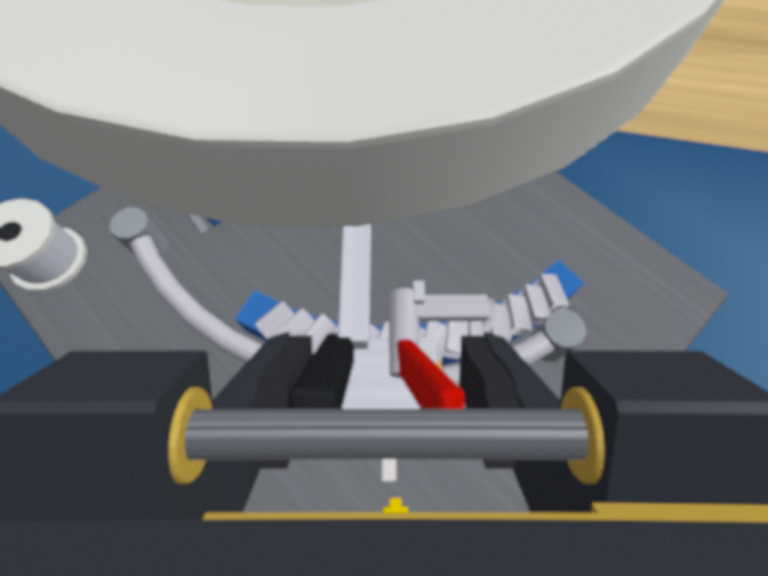

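>>> {"method": "carry_out", "body": {
  "targets": [
    [[0.0003,0,0,0,0,0,0.05],[0.0006,0,0,0,0,0,0.05],[0.001,0,0,0,0,0,0.05],[0.0013,0,0,0,0,0,0.05],[0.0015,0,0,0,0,0,0.05]]
  ]
}}

```text
t: 10.32
ee_pos: [0.5413, 0.0892, 0.0701]
orientation: [0.594, 0.728, -0.266, -0.216]
contact_force: [2.2, -8.4, -1.2]
grip_width: 0.0503
```

```bash
python3 look.py w18 0.80
python3 - <<'E'
from h import *
s=read_state();print(Ro.from_quat(s['orientation']).inv().apply(s['contact_force']),s['ft_torque'])
E
```

```text
10.3167 [0.54129968 0.0892253  0.07007642] [ 0.01  0.94  1.06 -0.13  1.83 -1.75] [ 2.21175901 -8.41721906 -1.2404456 ] 0.050325715366535476
post/mid/lever [[300. 384.]
 [370. 384.]
 [441. 383.]] top ends [[288. 403.]
 [368. 402.]
 [448. 402.]] ptr,flag [[387.1 474.9]
 [387.2 486.7]]
[-6.02760264  1.67473644  0.84679063] [-0.60382556 -0.66788829  0.71488186]
```

View pics/w18.png

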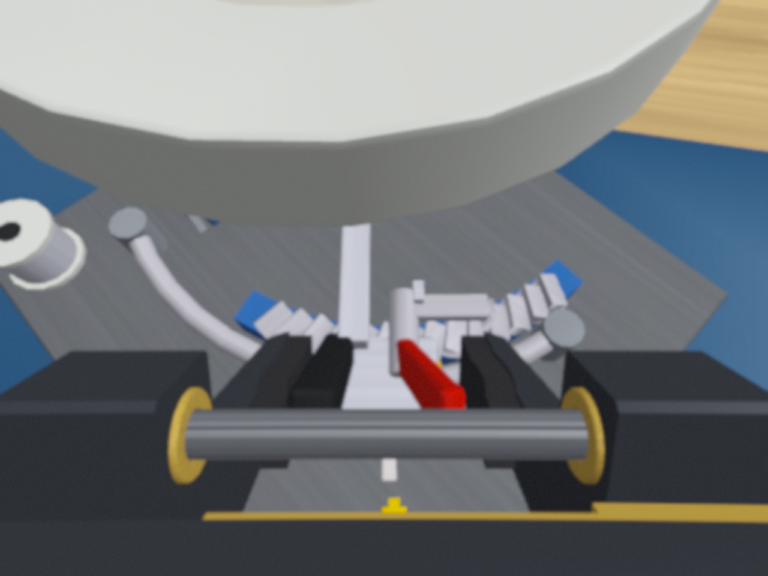

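>>> {"method": "carry_out", "body": {
  "targets": [
    [[-0.001,0,0,0,0,0,0.055],[-0.0015,0,0,0,0,0,0.065],[-0.0015,0,0,0,0,0,0.075],[-0.0015,0,0,0,0,0,0.082],[-0.0015,0,0,0,0,0,0.088]]
  ]
}}

```text
t: 10.78
ee_pos: [0.5412, 0.0888, 0.0701]
orientation: [0.593, 0.728, -0.266, -0.217]
contact_force: [-0.3, 0.0, 0.1]
grip_width: 0.0795
```

>>> {"method": "carry_out", "body": {
  "targets": [
    [[0,0,-0.01,0,0,0,0.088],[0,0,-0.03,0,0,0,0.088],[0,0,-0.06,0,0,0,0.088],[0,0,-0.09,0,0,0,0.088],[0,0,-0.1,0,0,0,0.088]]
  ]
}}

```text
t: 11.2
ee_pos: [0.6062, 0.1021, 0.1497]
orientation: [0.594, 0.729, -0.264, -0.215]
contact_force: [-0.5, 0.0, 0.2]
grip_width: 0.0878
```

```bash
python3 look.py w19 0.80
python3 - <<'E'
from h import *
s=read_state();print(Ro.from_quat(s['orientation']).inv().apply(s['contact_force']),s['ft_torque'])
im=capture('scene'); cv2.imwrite('pics/scene3.png',cv2.resize(im[180:260,190:310],None,fx=6,fy=6,interpolation=cv2.INTER_CUBIC))
E
```

```text
11.2 [0.6062265  0.10211654 0.14969654] [ 0.02  1.03  0.67 -0.14  2.13 -1.78] [-0.45594383  0.04161726  0.23122049] 0.08777081705937381
post/mid/lever [[337. 288.]
 [378. 288.]
 [418. 288.]] top ends [[333. 292.]
 [377. 292.]
 [421. 291.]] ptr,flag [[387.3 358.7]
 [387.3 366.2]]
[-0.01818386 -0.50530811 -0.49125517] [ 0.04017755 -0.18710684  0.06437609]
```

View pics/w19.png

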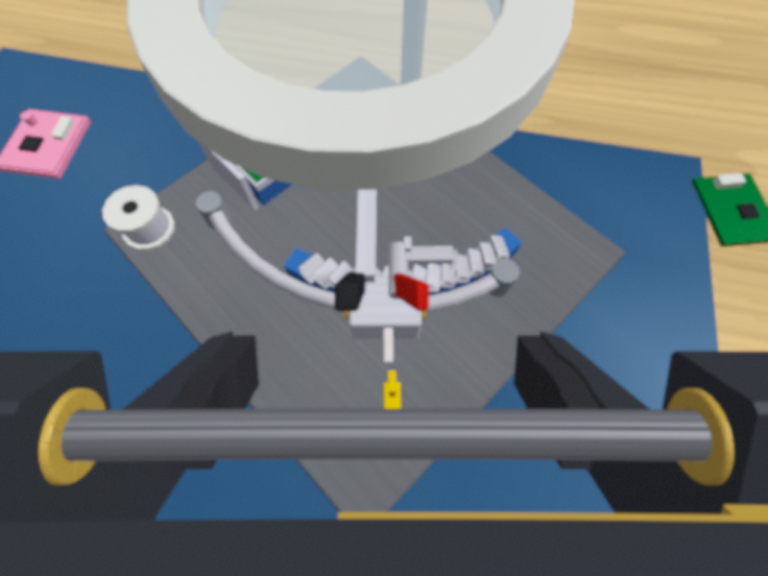

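View pics/scene3.png

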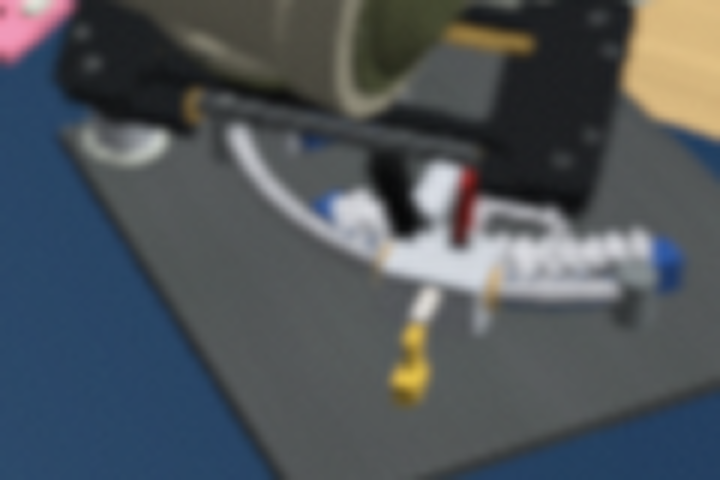

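>>> {"method": "carry_out", "body": {
  "targets": [
    [[0,-0.015,-0.03,0,0,0,0.088],[0,-0.035,-0.055,0,0,0,0.088],[0,-0.055,-0.075,0,0,0,0.088],[0,-0.06,-0.08,0,0,0,0.088],[0,-0.06,-0.08,0,0,0,0.088]]
  ]
}}

```text
t: 11.72
ee_pos: [0.6099, 0.1028, 0.2474]
orientation: [0.594, 0.729, -0.265, -0.216]
contact_force: [0.4, 0.2, 0.0]
grip_width: 0.0879
```

```bash
python3 look.py w20 0.80
python3 - <<'E'
from h import *
s=read_state();print(s['joint_vel'].round(3))
im=capture('top'); cv2.imwrite('pics/top4.png',cv2.resize(im[140:275,170:310],None,fx=4.4,fy=4.4,interpolation=cv2.INTER_CUBIC))
E
```

```text
11.7167 [0.60987433 0.10275138 0.24743585] [ 0.02  1.    0.47 -0.16  2.35 -1.82] [0.43967041 0.18425704 0.02560277] 0.08792523522458474
post/mid/lever [[350. 340.]
 [380. 340.]
 [409. 339.]] top ends [[348. 345.]
 [380. 345.]
 [411. 344.]] ptr,flag [[387.  387.6]
 [387.  393.3]]
[ 0.     0.031  0.035  0.003 -0.009  0.001]
```

View pics/w20.png

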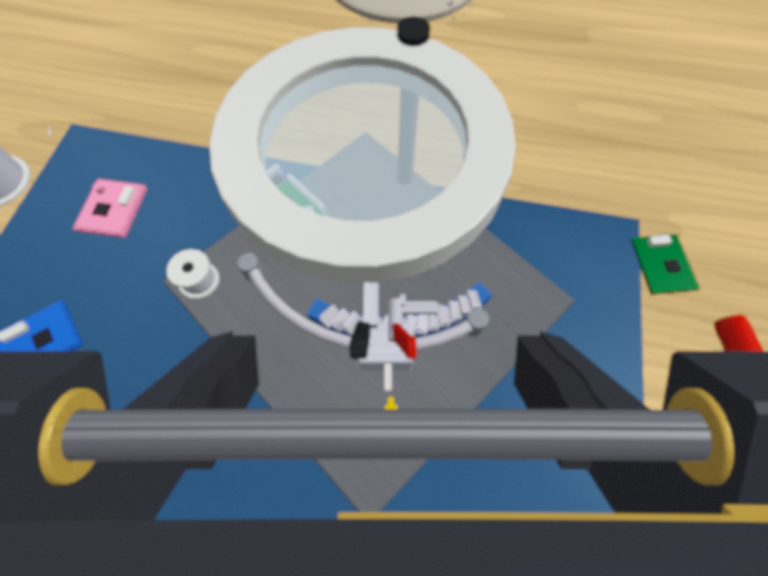

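View pics/top4.png

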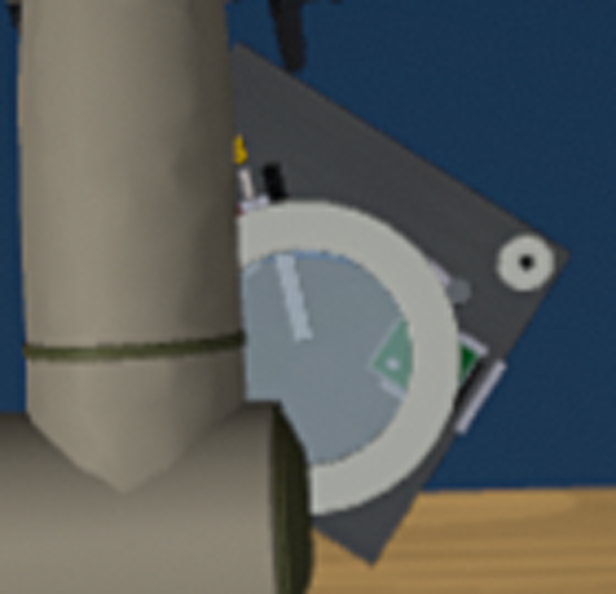

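Both views show the pointer opposite the flag, the module still lying in the vice, and the spool, lamp and boards where they were. The arm is clear of everything, so I am handing in.

```bash
python3 -c "
from station import *
print(close_job())"
```

```text
the job is handed in; nothing more can be done
None
```

I freed the module: I squeezed the lever to its stop, about 32 mm over lever and post. With the pawl held lifted, I slid the carriage back along the rod to about 0.78 rad. I let go there and nudged the post backwards until the tooth stopped it at about 0.80 rad. Then I opened the fingers and backed off; the clock stood at about 12 s of the 42 s allowed.

**Lock:** when pushed further back, the carriage resisted with about 6–9 N, against roughly 1 N of friction while it was sliding. The lever's spread is back to what it was at the start, so the pawl looks fully down.

**Pointer and flag:** the wrist camera puts the pointer about 0.01 rad short of the flag. The scene camera, by eye, shows it level or very slightly past. Both are well under half a tooth, so 0.80 is the nearest gap.

**Surroundings:** the module still lies in the vice. The flag, lamp, small spool and the boards in view looked unmoved in the last pictures. I did not check the big spool, the screwdriver or the flux jar separately at the end. The largest vertical force I read was about 11 N, mid-slide, after I raised the tool a millimetre too far; I corrected it.

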